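# Brake lever stop check on a scooter handlebar

### The arm

A 6-joint arm with a two-finger parallel gripper is mounted at the origin on the work surface. World frame = base frame: x ahead of the robot, y to its left, z up, the work surface at z = 0. Lengths are in m, angles in rad, forces in N, time in s.
With the tool pointing down it reaches from about 0.225 to 0.725 m from the base axis. Payload 3.1 kg.
Tool frame: the origin (TCP) lies on the front face of the gripper's body, between the roots of the fingers; the fingertips stand 73 mm ahead of it and the grasp point (between the pads) lies 54 mm ahead of it; z points along the fingers, y is the direction in which the jaws open and shut (so a half turn about z gives the same grasp; the last joint's range is limited). The gripper opens to 85 mm and grips with 20 to 120 N. Pads are 22 mm wide; open, the fingers measure 114 mm over their backs; the gripper's body (76 mm by 85 mm) begins 54 mm behind the grasp point. The pads swing forward as they close: fully open they stand 13 mm farther back than shut.
Start: joints at [-1.305, 0.048, 0.099, 1.622, 0, 1.443], TCP at [0.201, -0.485, 0.304] pointing down, gripper open.
Joint ranges: [-2.91, 2.91], [-0.99, 1.94], [-1.21, 1.42], [-2.12, 2.29], [-1.49, 1.47], [-3.14, 3.14]. Speed limits (rad/s): [2.79, 2.79, 3.14, 3.14, 3.14, 3.14].

### API

Orientations are given as a rotation vector (axis times angle).
In Python, from bench import * gives the robot as it stands.
- The arm moves only by the shell command python3 -m pendant 'ROWS'. ROWS is JSON, a list that holds one entry, the list of rows, each a list of 5 numbers: the closure, from 0 (fully open) to 1 (shut), then the shift along the world's x, y, z in cm, then the turn about the world's z in rad. A call has 1 to 8 rows; each row is the pose to reach, as a shift and turn from the pose measured when the call began; what a row does not reach only later rows make up. A row lasts 1/8 s, in which the tool goes at most 62.5 mm and 10.7 degrees, less where a joint would pass 70% of its speed; a pose out of reach is approached as far as the arm can. A call with a gripper value outside its range is refused whole. The fingers move at their own pace and stop on an object; the grip force is fixed at half the most. Time passes only in rows, so rows that repeat a pose let the fingers close. It gives the time, the measured TCP pose, the force and the opening at its end, in the units of the state.
- state(): the state, without advancing time (a new reading comes with each control period).
- read_camera(name): name is "side" or "top"; returns a dict with "frame" (420x560x3 uint8, red, green, blue), "range_z" (420x560 float32, m along the optical axis (not along the pixel's ray), 0 where there is no reading), "fx", "fy", "cx", "cy" (pixels), "R" (3x3) and "t" (3): a world point X has camera coordinates R X + t. Camera axes: x right, y down, z forward; pixel columns grow to the right and rows downward; lengths in m; the calibration is good to about 2 mm. A picture is of the moment at which its call begins.
- finish_job(): hands the job in, once; it reports no verdict.
The state is a dict: "t": time; "joints": joint angles; "joint_velocities": joint speeds; "joint_torque": joint torques, N m; "tool_pos": TCP position; "tool_rot": TCP orientation; "contact_force": force on the tool from outside, world axes, zero at the start; "torque": the same for the moment, N m; "opening": finger opening in m.
Only numpy, scipy, OpenCV 4.12 (cv2) and the standard library are available. Lean on these libraries where they do the work, as an engineer would, in place of code of your own. Each camera call takes 0.05 s, during which the arm holds its last target.

### The job

Two scooter handlebar ends are bolted to the repair bench; on the one with the long, ball-ended brake lever, press the lever in towards the grip with the backs of your fingers until it meets its stop short of the bar, then let it spring all the way back. Then press it in to the stop a second time and finish while still holding it there, gently, so that the gap can be measured. Push on the lever alone: do not pinch it or touch its bar or grip, do not work the short lever on the other bar, and leave everything else on the bench where it is.

Things in the scene. Friction and masses are not known exactly. Their poses are not given: they have to be found in the camera images.
- brake_rig: Fixed holder of the brake bar: steel base plate 120 x 130 x 12 mm bolted to the bench, with the post. Origin: on the bench, straight below the bar's axis. z up; y along the bar from its free grip end to the post; -x is the lever's side, roughly towards the robot. The lever's vertical pin is at x -45, y 35, z 120 mm. The two holders may stand either way round, each turned up to 20 degrees.
- brake_bar: Same origin and axes as brake_rig: level 22 mm tube, axis 120 mm up, y -115 to 125 mm; black rubber grip 32 mm thick (40 at its inner flange), y -113 to 16; black lever perch, y 26 to 48, x -53 to 18, top z 138 mm; aluminium post and clamp 42 mm wide, y 80 to 110, top z 138 mm (screw to 150). Fixed. Fingers must not touch it: 3 N counts as pressing it.
- brake_lever (a joint): Long aluminium brake lever: angle in rad, 0 at rest (sprung out), 0.34 at its firm stop; from 0.31 it counts as fully in. Swings level about its vertical pin, counter-clockwise from above, towards the bar. Its spring takes about 3 N at 85 mm from the pin to start, 8 N at the stop, and returns it by itself in under a second. Over 40 N is forcing it.
- brake_ball (a point): Centre of the 20 mm ball at the brake lever's free end, 115 mm from the pin. The straight blade from pin to ball is 10 mm thick and 16 mm high (z 112 to 128 mm). At rest it slants 0.30 rad away from the bar (ball 79 mm from the bar's axis); at the stop it slants 0.04 rad towards it (ball 40 mm from the axis, about 14 mm clear of the grip).
- brake_pad (a point): The place to press: mid-height on the blade's outer face (away from the bar), 85 mm along the blade from the pin and 5 mm off its centre line. Moves with the lever: +x goes through the blade towards the bar (pressing direction), y along the blade towards the pin, z up. Travels 29 mm to the stop, turning 0.34 rad.
- short_rig: Fixed holder of the other handlebar end, same sizes, origin and axes as brake_rig with its bar; only its lever is shorter and has no ball. Leave alone.
- short_lever (a joint): The short aluminium lever on the other bar, 70 mm long from its pin, no ball at its end: angle in rad, 0 at rest; not to be worked (stay below 0.05).
- gauge: Loose stepped steel pin gauge, 18 mm thick, 50 mm high, standing on the brake holder's base plate (12 mm up) behind the bar. Origin: centre of its underside.
- jar: Loose small jar with black lid, 48 mm wide, 50 mm high, standing on the bench in front of the holders. Origin: centre of its underside.
- driver_a: Loose screwdriver, yellow handle, 190 mm long, lying on the bench near the robot, at most 35 mm high.
- driver_b: Loose screwdriver, black handle, 160 mm long, lying behind the holders, at most 35 mm high.
- blower: Loose green dust blower bulb with white nozzle, 66 mm wide, 130 mm high, standing at the left. Origin: centre of its underside.
- tray: Loose green parts tray 150 x 110 x 40 mm at the right. Origin: centre of its underside.
- disc: Loose copper-faced round board, 76 mm wide, 6 mm thick, in the green tray. Origin: centre of its underside.
- canister: Loose orange open canister, 96 mm wide, 120 mm high, at the left. Origin: centre of its underside.

How it is judged:
On the way, in this order (a step that is already met when the one before it is completed fails the run):
1. the brake lever is pressed in to its stop by the fingers (value of joint brake_lever above 0.31 rad and contact force between the fingers and brake_lever above 2 N), for 0.2 s.
2. the brake lever has sprung all the way back (value of joint brake_lever below 0.03 rad), for 0.2 s.
At the end, for the whole second after the job is handed in: After one full stroke and return, the fingers hold the brake lever in against its stop (0.31 rad or more, at least 2 N, at rest); the short lever is at rest; every loose thing is within 20 mm of where it was (all of step 1 and velocity of joint brake_lever below 0.1 rad/s and value of joint short_lever below 0.05 rad and distance of each of jar, driver_a, driver_b, blower, tray, disc, canister, gauge from where it was at the start of the episode below 0.02 m); the arm keeps its last pose, push and grip.
It fails at once if the brake lever is forced (over 40 N) (contact force between any of the fingers, the arm and brake_lever above 40 N).
It fails at once if the brake's bar, grip or post is pressed or squeezed (3 N) (contact force between any of the fingers, the arm and brake_bar above 3 N).
It fails at once if the lever's blade is pinched between the fingers (contact force between the fingers and brake_lever above 2 N and x of the grasp point in the frame of brake_pad between -0.001 and 0.011 m and z of the grasp point in the frame of brake_pad below 0.03 m).
It fails at once if the short lever is worked (value of joint short_lever above 0.05 rad).
It fails at once if a loose thing is knocked, lifted or carried (distance of any of jar, driver_a, driver_b, blower, tray, disc, canister, gauge from where it was at the start of the episode above 0.02 m).
It also fails if it takes over 48 s, if anything falls off the work surface, if the arm or the gripper's body presses on something with over 40 N, if the wrist force passes 120 N, or if a joint passes its speed limit or range.

## Working session

There is one attempt and no reset: what is moved stays moved. The work goes in short steps, Python scripts to look and compute and a shell command to move; the robot and the scene stay as the last step left them, time stands still between calls to the robot, and variables do not carry over. Pictures are saved under pics/ and viewed, and the job is handed in when it is done.

```bash
mkdir -p pics; ls
python3 - <<'E'
from bench import *
import cv2,numpy as np
s=state();print({k:np.round(v,3).tolist() for k,v in s.items()})
for n in("top","side"):
    c=read_camera(n);cv2.imwrite(f"pics/{n}0.png",c["frame"][:,:,::-1])
    np.savez(f"{n}0.npz",**c);print(n,c["fx"],c["fy"],c["cx"],c["cy"],c["R"],c["t"],-c["R"].T@c["t"])
E
```

```text
pics
{'t': 0.0, 'joints': [-1.305, 0.049, 0.098, 1.622, 0.0, 1.443], 'joint_velocities': [0.0, -0.001, 0.001, -0.0, 0.002, -0.001], 'joint_torque': [-0.001, -33.878, 32.002, 0.02, -0.0, 0.0], 'tool_pos': [0.201, -0.484, 0.303], 'tool_rot': [-3.079, -0.614, 0.0], 'contact_force': [0.089, -0.036, -0.148], 'torque': [-0.01, -0.016, -0.042], 'opening': 0.085}
top 386.5445731785198 386.5445731785198 276.5767594035519 209.7367055107724 [[ 0.01134101 -0.99989217 -0.00932878]
 [-0.99721846 -0.01062239 -0.07377333]
 [ 0.07366628  0.0101395  -0.9972314 ]] [-0.02611903  0.56522366  1.13330462] [ 0.48046135 -0.03160333  1.17162173]
side 477.76227110420444 477.76227110420444 284.1083141054355 209.8747555879435 [[ 0.99798516 -0.06331998  0.00402555]
 [-0.03220675 -0.56023137 -0.82770982]
 [ 0.05466581  0.82591246 -0.56114192]] [-0.58495107  0.06713278  1.29428468] [ 0.51518149 -1.06839505  0.7841986 ]
```

View pics/top0.png

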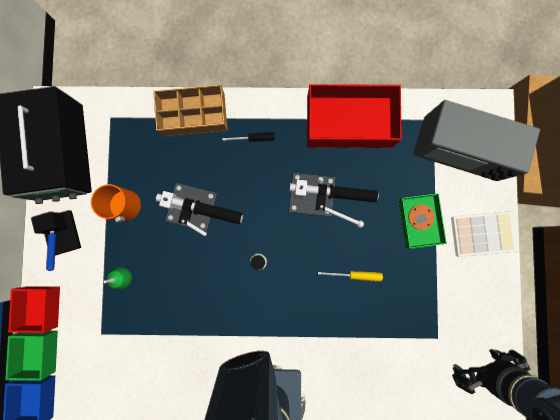

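View pics/side0.png

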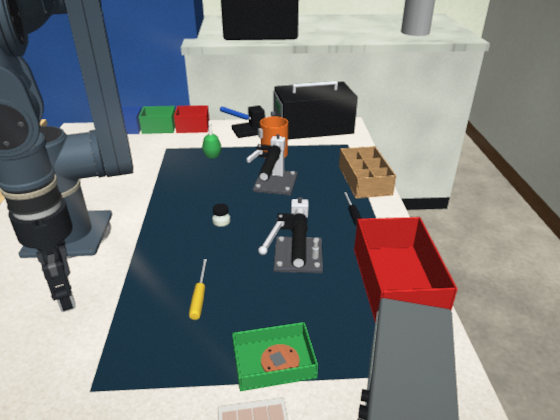

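The brake rig is the right one in the top view: post around (300,187), grip end (378,196), ball (360,223). The short lever is on the left rig, with its tip near (204,234). I'll zoom in and measure.

```bash
cat > h.py <<'E'
import numpy as np,cv2
def ray(c,u,v,z):
    d=c["R"].T@np.array([(u-c["cx"])/c["fx"],(v-c["cy"])/c["fy"],1]);o=-c["R"].T@c["t"]
    return o+d*(z-o[2])/d[2]
def pt(c,u,v,rz):
    return c["R"].T@(np.array([(u-c["cx"])/c["fx"],(v-c["cy"])/c["fy"],1])*rz-c["t"])
def proj(c,X):
    p=c["R"]@np.asarray(X)+c["t"];return c["fx"]*p[0]/p[2]+c["cx"],c["fy"]*p[1]/p[2]+c["cy"]
E
python3 - <<'E'
import numpy as np,cv2
from h import *
for n,(x0,x1,y0,y1) in {"top":(275,395,160,250),"side":(240,340,185,285)}.items():
    c=dict(np.load(n+"0.npz"));f=c["frame"]
    cv2.imwrite(f"pics/{n}z.png",cv2.resize(f[y0:y1,x0:x1,::-1],None,fx=6,fy=6,interpolation=cv2.INTER_CUBIC))
    # world height map
    v,u=np.mgrid[0:420,0:560];rz=c["range_z"]
    P=np.stack([(u-c["cx"])/c["fx"]*rz,(v-c["cy"])/c["fy"]*rz,rz],-1)-c["t"]
    W=P@c["R"]
    m=np.zeros((420,560),bool);m[y0:y1,x0:x1]=1
    m&=(rz>0)&(W[...,2]>.10)&(W[...,2]<.14)
    g=f.min(-1)>110
    lm=m&g
    k,lab,st,ce=cv2.connectedComponentsWithStats(lm.astype(np.uint8))
    for i in range(1,k):
        if st[i,4]>15:
            q=W[lab==i];print(n,st[i],ce[i].round(1),q.min(0).round(3),q.max(0).round(3))
            if n=="top" or 1:
                mu=q[:,:2].mean(0);_,_,V=np.linalg.svd(q[:,:2]-mu);print("  dir",V[0],mu)
    d=m&(f.max(-1)<60)
    q=W[d];mu=q.mean(0);_,_,V=np.linalg.svd(q[:,:2]-mu[:2]);print(n,"dark",len(q),mu,V[0],q.min(0),q.max(0))
E
```

```text
top [290 179  29  17 267] [303.  187.7] [ 0.597 -0.133  0.121] [ 0.641 -0.057  0.14 ]
  dir [-0.11357102 -0.99352988] [ 0.61771696 -0.09194805]
top [326 187   4   8  24] [327.9 190.5] [ 0.602 -0.163  0.122] [ 0.622 -0.155  0.134]
  dir [-0.99712981  0.07571091] [ 0.61139468 -0.15951497]
top [325 207  39  20 169] [344.6 216.7] [ 0.516 -0.255  0.119] [ 0.566 -0.152  0.134]
  dir [-0.38510683 -0.922872  ] [ 0.5406876  -0.20479606]
top dark 748 [ 0.60083578 -0.20402169  0.13279196] [ 0.03529902 -0.9993768 ] [ 0.55930112 -0.29196376  0.10357561] [ 0.63037655 -0.1270082   0.13997429]
side [292 199  17  18 216] [300.1 206.9] [ 0.596 -0.136  0.106] [ 0.64 -0.07  0.14]
  dir [-0.49681712 -0.86785526] [ 0.61858282 -0.09855555]
side [259 221  25  34 234] [270.4 237.2] [ 0.515 -0.258  0.112] [ 0.574 -0.143  0.133]
  dir [-0.40337334 -0.91503549] [ 0.54182146 -0.20748481]
side [293 259  11   9  77] [298.1 262.6] [ 0.586 -0.298  0.107] [ 0.608 -0.289  0.133]
  dir [ 0.9916452  -0.12899531] [ 0.59681997 -0.29337546]
side dark 801 [ 0.59989662 -0.20347794  0.13212011] [ 0.05180999 -0.99865696] [ 0.55936593 -0.29478711  0.10641745] [ 0.62894795 -0.12649281  0.13992782]
```

```bash
python3 -c "
from h import *
c=dict(np.load('top0.npz'));print(ray(c,360.5,223,.12),ray(c,378,196,.12))
for (u,v) in [(258,262),(320,274),(383,277)]: print(ray(c,u,v,.03))
"
```

```text
[ 0.52445775 -0.24922903  0.12      ] [ 0.5986753  -0.29722436  0.12      ]
[0.41048583 0.03275634 0.03      ]
[ 0.37782954 -0.14903816  0.03      ]
[ 0.37140019 -0.33261093  0.03      ]
```

View pics/topz.png

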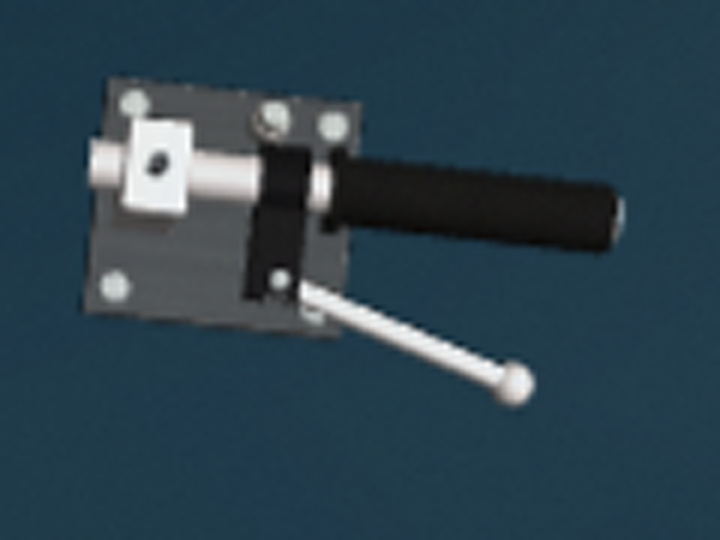

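View pics/sidez.png

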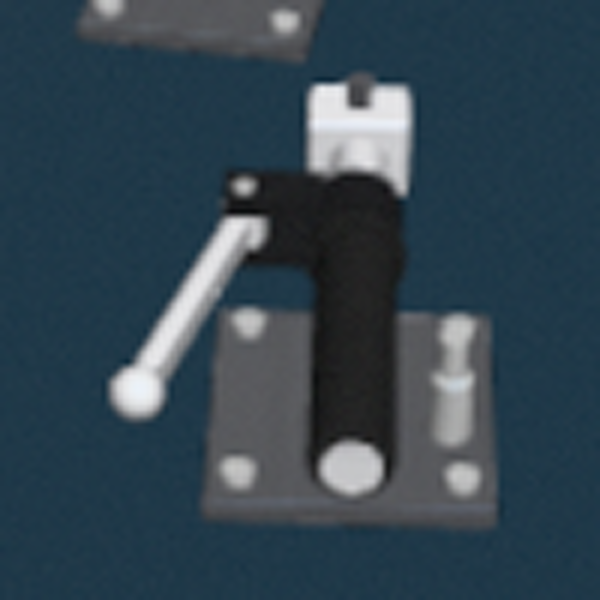

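```bash
python3 -c "
from h import *
c=dict(np.load('top0.npz'));s=dict(np.load('side0.npz'))
pin=ray(c,321.3,206,.138);ball=ray(c,360.4,223.4,.12);print('pin',pin,'ball',ball)
print('side pin',ray(s,240+243/6,185+186/6,.138),'ball',ray(s,240+137/6,185+393/6,.12))
print('len',np.hypot(*(ball-pin)[:2]),np.arctan2(*(ball-pin)[:2]))
e=ray(c,275+617/6,160+217/6,.12); q=ray(c,275+157/6-.4,160+164/6-.4,.15)
print('end',e,'post screw',q, np.hypot(*(q-e)[:2]));d=(q-e)[:2];d/=np.hypot(*d);th=np.arctan2(-d[0],d[1]);print('yaw',th)
"
```

```text
pin [ 0.56813549 -0.14085648  0.138     ] ball [ 0.52336824 -0.24895299  0.12      ]
side pin [ 0.56797684 -0.14257163  0.138     ] ball [ 0.52305304 -0.24712059  0.12      ]
len 0.11699983293850813 -2.7489550361365005
end [ 0.59821336 -0.29676708  0.12      ] post screw [ 0.61744167 -0.08487871  0.15      ] 0.2127590367745263
yaw -0.09049947346501401
```

```bash
python3 -m pendant '[[[1,3,3,0,0.14],[1,7,7,0,0.28],[1,11,11,0,0.42],[1,15,15,0,0.58],[1,19,19,0,0.75],[1,23,23,0,0.9],[1,26.9,26.8,0,1.05],[1,26.9,26.8,0,1.12]]]'
python3 - <<'E'
from bench import *
import cv2,numpy as np
s=state();print({k:np.round(v,3).tolist() for k,v in s.items()})
for n in("top","side"):
    c=read_camera(n);np.savez(f"{n}1.npz",**c)
    x0,x1,y0,y1=(240,400,140,260) if n=="top" else (190,350,120,300)
    cv2.imwrite(f"pics/{n}1.png",cv2.resize(c["frame"][y0:y1,x0:x1,::-1],None,fx=3.3,fy=3.3))
E
```

```text
t: 1.1
tool_pos: [0.4723, -0.2133, 0.3019]
tool_rot: [-2.272, -2.165, 0.001]
contact_force: [-1.0, -0.6, 0.3]
opening: 0.0001
{'t': 1.1, 'joints': [-0.554, 0.033, 0.079, 1.621, 0.0, 1.065], 'joint_velocities': [-0.057, -0.015, -0.013, 0.008, -0.038, -0.559], 'joint_torque': [1.825, -33.017, 32.219, -0.113, 0.317, 0.399], 'tool_pos': [0.472, -0.213, 0.302], 'tool_rot': [-2.272, -2.165, 0.001], 'contact_force': [-1.015, -0.645, 0.35], 'torque': [-0.057, 0.007, -0.019], 'opening': 0.0}
```

View pics/top1.png

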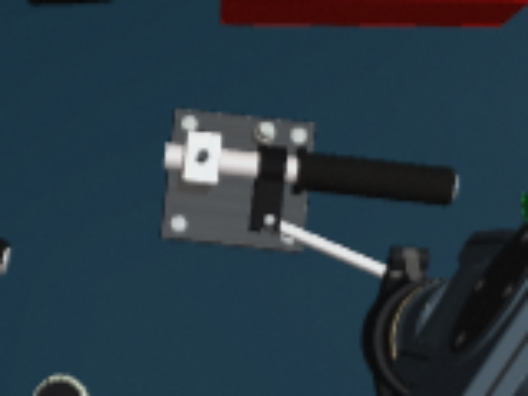

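View pics/side1.png

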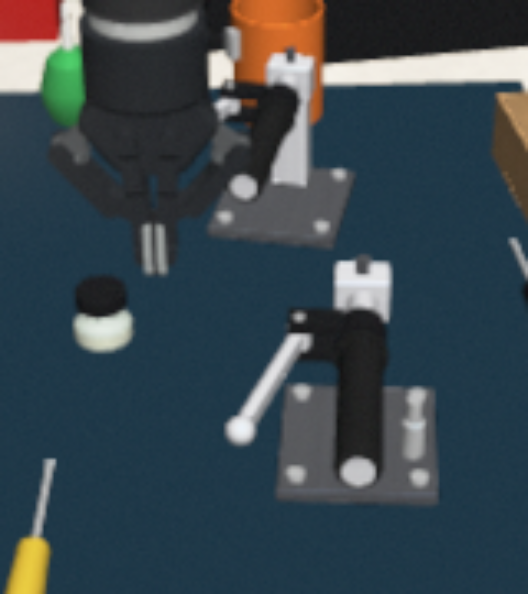

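Run:
```python
from bench import *
import numpy as np
from scipy.spatial.transform import Rotation as R
s=state();print(s["tool_pos"],R.from_rotvec(s["tool_rot"]).as_matrix().round(3))
```

```text
[ 0.47075145 -0.2152967   0.30204233] [[ 0.055  0.998 -0.003]
 [ 0.999 -0.055  0.001]
 [ 0.001 -0.004 -1.   ]]
```

Run:
```python
from h import *
c=dict(np.load("side1.npz"))
o=-c["R"].T@c["t"]
for u,v in [(155,275),(140,270),(170,270),(172,235),(178,215),(205,208),(230,195),(250,175),(255,150)]:
    d=c["R"].T@np.array([(190+u/3.3-c["cx"])/c["fx"],(120+v/3.3-c["cy"])/c["fy"],1])
    for yp in(-.226,):
        X=o+d*(yp-o[1])/d[1];print(u,v,((X-[.4715,0,.302])*1000).round(0)[[0,2]])
```

```text
155 275 [  0. -70.]
140 270 [ -9. -66.]
170 270 [ 10. -66.]
172 235 [ 12. -40.]
178 215 [ 17. -26.]
205 208 [ 34. -21.]
230 195 [ 49. -12.]
250 175 [62.  1.]
255 150 [65. 19.]
```

```bash
python3 -m pendant '[[[1,0,0,-5,0],[1,0,0,-10,0],[1,1,0,-12.1,0],[1,2,0,-12.1,0],[1,2,0,-12.1,0]]]'
python3 - <<'E'
from bench import *
import cv2,numpy as np
s=state();print({k:np.round(s[k],3).tolist() for k in("t","tool_pos","contact_force","joint_velocities")})
for n in("side",):
    c=read_camera(n);np.savez(f"{n}2.npz",**c)
    x0,x1,y0,y1=(190,350,120,300)
    cv2.imwrite(f"pics/{n}2.png",cv2.resize(c["frame"][y0:y1,x0:x1,::-1],None,fx=3.3,fy=3.3))
E
```

```text
t: 1.82
tool_pos: [0.4916, -0.2161, 0.1823]
tool_rot: [-2.282, -2.158, 0.002]
contact_force: [-0.6, -0.9, 0.3]
opening: 0.0001
{'t': 1.825, 'tool_pos': [0.492, -0.216, 0.182], 'contact_force': [-0.596, -0.924, 0.345], 'joint_velocities': [-0.003, -0.02, 0.01, 0.011, -0.005, -0.006]}
```

View pics/side2.png

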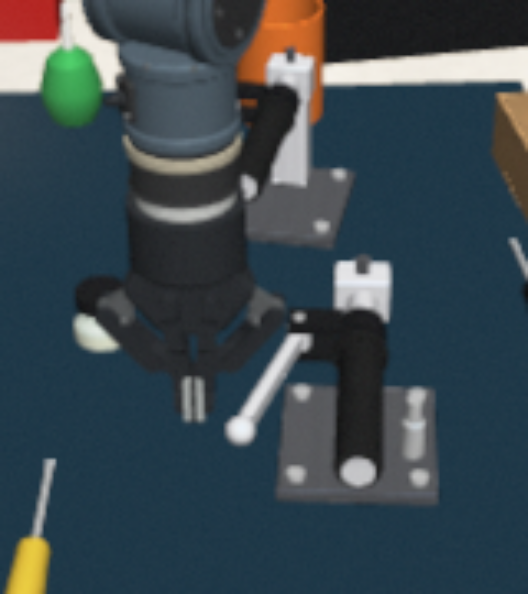

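```bash
python3 -m pendant '[[[1,1,0,0,0],[1,2,0,0,0],[1,3,-0.2,0,0],[1,4,-0.4,0,0],[1,4,-0.4,0,0]]]'
cat > look.py <<'E'
import sys
from bench import *
import cv2,numpy as np
k=sys.argv[1]
s=state();print({k:np.round(s[k],4).tolist() for k in("t","tool_pos","contact_force","torque","joint_velocities")})
c=read_camera("side");np.savez(f"side{k}.npz",**c)
x0,x1,y0,y1=(220,340,170,290)
cv2.imwrite(f"pics/side{k}.png",cv2.resize(c["frame"][y0:y1,x0:x1,::-1],None,fx=4.5,fy=4.5,interpolation=cv2.INTER_CUBIC))
E
python3 look.py 3
```

```text
t: 2.5
tool_pos: [0.5313, -0.2208, 0.1829]
tool_rot: [-2.282, -2.157, 0.007]
contact_force: [-6.2, -1.3, 3.1]
opening: 0.0001
{'t': 2.5, 'tool_pos': [0.5313, -0.2208, 0.1829], 'contact_force': [-6.2449, -1.2512, 3.1118], 'torque': [-0.3073, 1.101, -0.1004], 'joint_velocities': [-0.0036, -0.0117, -0.0122, 0.0038, 0.0005, -0.0023]}
```

View pics/side3.png

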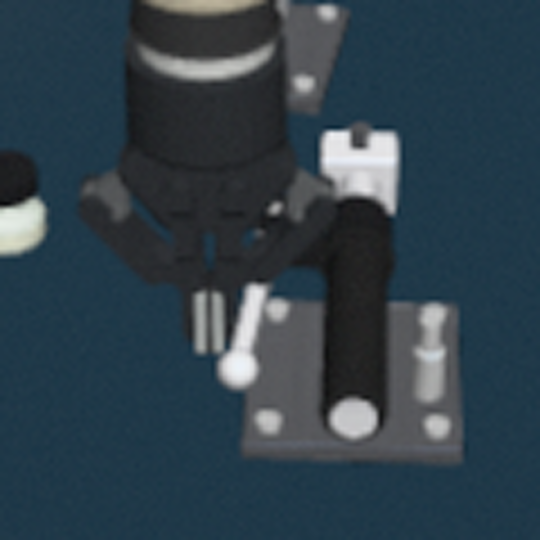

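The lever is following the fingers with about 6 N of push, and nothing else is being touched. I'll continue.

```bash
python3 -m pendant '[[[1,0.4,-0.1,0,0],[1,0.8,-0.2,0,0],[1,1.0,-0.2,0,0],[1,1.0,-0.2,0,0]]]'
cat > ball.py <<'E'
import sys
from h import *
c=dict(np.load(f"side{sys.argv[1]}.npz"));f=c["frame"]
m=(f.min(-1)>105).astype(np.uint8);m[:, :255]=0;m[:,292:]=0;m[:225]=0;m[268:]=0
k,l,st,ce=cv2.connectedComponentsWithStats(m)
for i in range(1,k):
    if st[i,4]>15: print(st[i],ce[i])
    # circle
g=cv2.resize(f[225:268,245:300].max(-1),None,fx=4,fy=4,interpolation=cv2.INTER_CUBIC)
for q in (cv2.HoughCircles(g,cv2.HOUGH_GRADIENT,1,30,param1=150,param2=12,minRadius=12,maxRadius=24)[0][:3]):
    u,v=245+q[0]/4-.4,225+q[1]/4-.4
    X=ray(c,u,v,.12);d=X-[.568,-.1417,.12];a=np.arctan2(-d[0],-d[1]);print(u,v,q[2]/4,X.round(4),"len",np.hypot(*d[:2]).round(4),"lever angle",.392-a)
E
python3 look.py 4; python3 ball.py 0;python3 ball.py 3;python3 ball.py 4
```

```text
t: 3.05
tool_pos: [0.5398, -0.2228, 0.1831]
tool_rot: [-2.28, -2.155, 0.011]
contact_force: [-6.7, -0.3, 4.8]
opening: 0.0001
{'t': 3.05, 'tool_pos': [0.5398, -0.2228, 0.1831], 'contact_force': [-6.7278, -0.2587, 4.8129], 'torque': [-0.1063, 1.3159, -0.07], 'joint_velocities': [0.0001, -0.003, -0.0016, -0.001, 0.0012, -0.0013]}
[258 225  26  30 224] [268.76785714 239.58035714]
[278 236   7   6  30] [281.         238.36666667]
[276 261   7   6  34] [279.14705882 263.32352941]
262.475 249.725 4.425 [ 0.5223 -0.2444  0.12  ] len 0.1124 lever angle -0.026499150124690896
296.975 262.225 4.05 [ 0.5947 -0.291   0.12  ] len 0.1516 lever angle 0.5689089769611517
280.975 239.725 3.95 [ 0.5652 -0.2108  0.12  ] len 0.0692 lever angle 0.3507948852168441
[267 233  18  23 214] [273.86915888 243.63084112]
[263 235   3  13  37] [264.05405405 241.        ]
[276 261   7   6  34] [279.14705882 263.32352941]
272.475 250.975 4.425 [ 0.5442 -0.25    0.12  ] len 0.1109 lever angle 0.17536139137663576
296.475 262.475 3.8 [ 0.5936 -0.2917  0.12  ] len 0.1522 lever angle 0.5607028438571239
280.975 239.475 3.675 [ 0.5652 -0.2099  0.12  ] len 0.0682 lever angle 0.3510218536639026
[273 233  12  24 158] [278.36708861 245.20886076]
[267 235   3  14  39] [268.02564103 241.33333333]
[271 235   2  13  25] [271.48 241.24]
[276 261   7   6  34] [279.14705882 263.32352941]
277.225 251.725 4.225 [ 0.5545 -0.2532  0.12  ] len 0.1123 lever angle 0.27109406913542866
296.475 262.475 3.625 [ 0.5936 -0.2917  0.12  ] len 0.1522 lever angle 0.5607028438571239
```

View pics/side4.png

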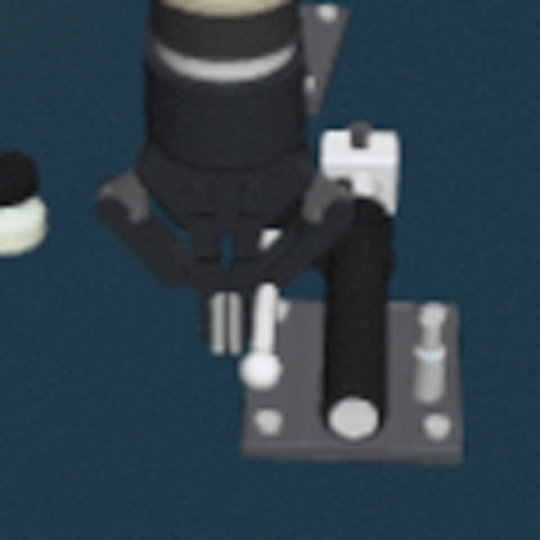

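```bash
python3 -m pendant '[[[1,0.2,0,0,0],[1,0.4,0,0,0],[1,0.5,0,0,0],[1,0.5,0,0,0]]]'
python3 look.py 5; python3 ball.py 5
```

```text
t: 3.6
tool_pos: [0.5432, -0.2232, 0.1832]
tool_rot: [-2.279, -2.152, 0.017]
contact_force: [-7.1, -1.0, 5.5]
opening: -0.0001
{'t': 3.6, 'tool_pos': [0.5432, -0.2232, 0.1832], 'contact_force': [-7.056, -1.0167, 5.5251], 'torque': [-0.2, 1.4758, -0.0272], 'joint_velocities': [0.001, -0.0019, -0.0032, -0.002, 0.0006, -0.0006]}
[275 233  10  24 149] [279.68456376 245.69127517]
[268 235   3  14  38] [269.05263158 241.47368421]
[272 235   3  14  39] [272.97435897 241.33333333]
[276 261   7   6  34] [279.14705882 263.32352941]
279.475 251.475 3.8 [ 0.5594 -0.2526  0.12  ] len 0.1113 lever angle 0.3148697346666126
298.225 263.225 5.45 [ 0.5971 -0.2944  0.12  ] len 0.1554 lever angle 0.5800975444304457
279.475 262.225 3.425 [ 0.5574 -0.2888  0.12  ] len 0.1475 lever angle 0.3202199761301229
```

```bash
python3 -m pendant '[[[1,0.2,0,0,0],[1,0.35,0,0,0],[1,0.35,0,0,0],[1,0.35,0,0,0]]]'
python3 look.py 6; python3 ball.py 6
```

```text
t: 4.15
tool_pos: [0.5446, -0.2233, 0.1833]
tool_rot: [-2.277, -2.149, 0.024]
contact_force: [-7.4, -0.4, 4.7]
opening: 0.0
{'t': 4.15, 'tool_pos': [0.5446, -0.2233, 0.1833], 'contact_force': [-7.4443, -0.4361, 4.7257], 'torque': [-0.0897, 1.6783, -0.0311], 'joint_velocities': [-0.001, -0.0009, -0.0006, -0.0018, -0.0001, 0.001]}
[276 233   9  24 149] [280.12080537 245.73154362]
[269 235   3  13  36] [269.97222222 241.13888889]
[273 235   2  13  25] [273.48 241.24]
[276 261   7   6  34] [279.14705882 263.32352941]
280.225 251.975 3.95 [ 0.561  -0.2545  0.12  ] len 0.113 lever angle 0.3297542633480246
297.975 263.225 5.25 [ 0.5965 -0.2944  0.12  ] len 0.1553 lever angle 0.5767757746987262
```

View pics/side6.png

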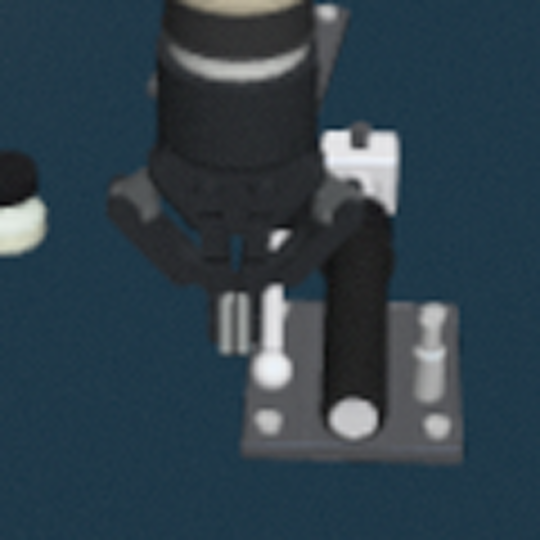

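```bash
python3 -m pendant '[[[1,0.2,0,0,0],[1,0.4,0,0,0],[1,0.4,0,0,0],[1,0.4,0,0,0]]]'
python3 look.py 7; python3 ball.py 7
```

```text
t: 4.7
tool_pos: [0.5452, -0.2233, 0.1833]
tool_rot: [-2.274, -2.143, 0.034]
contact_force: [-12.2, -0.2, 7.5]
opening: -0.0002
{'t': 4.7, 'tool_pos': [0.5452, -0.2233, 0.1833], 'contact_force': [-12.2002, -0.1756, 7.4877], 'torque': [-0.0302, 2.3266, 0.0027], 'joint_velocities': [-0.0007, -0.0005, -0.0001, -0.0012, 0.0005, 0.0009]}
[276 233   9  24 147] [280.16326531 245.76870748]
[269 235   3  13  37] [270. 241.]
[273 236   3  12  29] [273.75862069 241.06896552]
[276 261   7   6  34] [279.14705882 263.32352941]
279.975 251.725 4.225 [ 0.5605 -0.2536  0.12  ] len 0.1121 lever angle 0.3248194768167737
296.475 262.475 3.8 [ 0.5936 -0.2917  0.12  ] len 0.1522 lever angle 0.5607028438571239
281.475 236.475 3.6 [ 0.567  -0.1988  0.12  ] len 0.0571 lever angle 0.37441046862209654
```

The force rose to 12 N while the ball stayed still in the image, so the lever is at its stop, and it was held there for over 0.5 s. Now I'll release it.

```bash
python3 -m pendant '[[[1,-1,0,0,0],[1,-2.5,0.2,0,0],[1,-4,0.5,0,0],[1,-5.3,0.7,0,0],[1,-5.3,0.7,0,0],[1,-5.3,0.7,0,0],[1,-5.3,0.7,0,0],[1,-5.3,0.7,0,0]]]'
python3 -m pendant '[[[1,0,0,0,0],[1,0,0,0,0],[1,0,0,0,0],[1,0,0,0,0]]]'
python3 look.py 8; python3 ball.py 8
```

```text
t: 5.75
tool_pos: [0.4926, -0.2164, 0.1833]
tool_rot: [-2.274, -2.144, 0.034]
contact_force: [0.5, 0.6, 0.6]
opening: 0.0002
t: 6.25
tool_pos: [0.4926, -0.2164, 0.1833]
tool_rot: [-2.274, -2.144, 0.034]
contact_force: [0.6, -0.3, 0.5]
opening: 0.0001
{'t': 6.25, 'tool_pos': [0.4926, -0.2164, 0.1833], 'contact_force': [0.6096, -0.3068, 0.4591], 'torque': [-0.0082, -0.0295, -0.025], 'joint_velocities': [-0.0003, 0.0007, 0.0001, 0.0013, 0.0001, 0.0001]}
[258 225  26  30 223] [268.77578475 239.53363229]
[278 236   7   6  30] [281.         238.36666667]
[276 261   7   6  34] [279.14705882 263.32352941]
262.475 249.225 4.5 [ 0.5224 -0.2426  0.12  ] len 0.1107 lever angle -0.0325555901106217
297.225 261.975 4.475 [ 0.5953 -0.2902  0.12  ] len 0.151 lever angle 0.5737543992117417
280.975 239.225 3.25 [ 0.5653 -0.209   0.12  ] len 0.0673 lever angle 0.35125539938931416
```

View pics/side8.png

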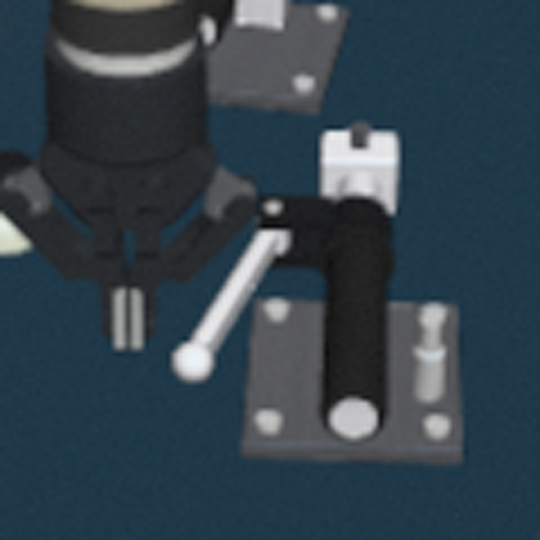

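It's fully back: the ball is at its rest pixel (262.5, 249). Now the second press.

```bash
python3 -m pendant '[[[1,1,0,0,0],[1,2,0,0,0],[1,3,-0.2,0,0],[1,4,-0.4,0,0],[1,4.6,-0.6,0,0],[1,5.0,-0.7,0,0],[1,5.2,-0.7,0,0],[1,5.2,-0.7,0,0]]]'
python3 look.py 9; python3 ball.py 9
```

```text
t: 7.3
tool_pos: [0.543, -0.224, 0.1829]
tool_rot: [-2.272, -2.14, 0.042]
contact_force: [-6.9, -1.1, 2.3]
opening: -0.0003
{'t': 7.3, 'tool_pos': [0.543, -0.224, 0.1829], 'contact_force': [-6.9213, -1.1425, 2.3099], 'torque': [-0.2321, 1.3998, -0.1025], 'joint_velocities': [-0.001, -0.0034, -0.0037, -0.0014, 0.0016, -0.0007]}
[268 235   7  14  66] [270.48484848 241.72727273]
[274 234  11  23 150] [279.19333333 245.82      ]
[276 261   7   6  34] [279.14705882 263.32352941]
278.725 251.475 4.15 [ 0.5578 -0.2525  0.12  ] len 0.1113 lever angle 0.30008099355071044
297.225 261.975 4.475 [ 0.5953 -0.2902  0.12  ] len 0.151 lever angle 0.5737543992117417
280.475 237.475 3.675 [ 0.5645 -0.2024  0.12  ] len 0.0608 lever angle 0.3343248819174132
```

```bash
python3 -m pendant '[[[1,0.2,0,0,0],[1,0.4,0,0,0],[1,0.5,0,0,0],[1,0.5,0,0,0]]]'
python3 look.py 10; python3 ball.py 10
```

```text
t: 7.85
tool_pos: [0.5457, -0.2243, 0.1829]
tool_rot: [-2.27, -2.136, 0.05]
contact_force: [-8.4, -0.7, 4.6]
opening: 0.0
{'t': 7.85, 'tool_pos': [0.5457, -0.2243, 0.1829], 'contact_force': [-8.3558, -0.7343, 4.6492], 'torque': [-0.088, 1.7569, -0.0334], 'joint_velocities': [-0.0, -0.0008, -0.0015, -0.0014, 0.0003, -0.0003]}
[276 234   9  23 143] [280.0979021  246.21678322]
[269 236   3  13  36] [270.02777778 241.83333333]
[273 236   3  13  29] [273.65517241 241.68965517]
[276 261   7   6  34] [279.14705882 263.32352941]
280.225 251.975 3.95 [ 0.561  -0.2545  0.12  ] len 0.113 lever angle 0.3297542633480246
297.725 262.725 4.8 [ 0.5961 -0.2927  0.12  ] len 0.1536 lever angle 0.5762633469202794
271.975 237.725 3.075 [ 0.5451 -0.2022  0.12  ] len 0.0647 lever angle 0.029925510007917988
```

```bash
python3 -m pendant '[[[1,0.2,0,0,0],[1,0.35,0,0,0],[1,0.35,0,0,0],[1,0.35,0,0,0]]]'
python3 look.py 11; python3 ball.py 11
python3 - <<'E'
from bench import *
import cv2,numpy as np
c=read_camera("top");cv2.imwrite("pics/top11.png",c["frame"][:,:,::-1])
a=np.load("side0.npz")["frame"].astype(int);b=read_camera("side")["frame"]
cv2.imwrite("pics/side11f.png",b[:,:,::-1]);s=state();print(s["t"],s["contact_force"])
E
```

```text
t: 8.4
tool_pos: [0.5463, -0.2243, 0.183]
tool_rot: [-2.266, -2.131, 0.06]
contact_force: [-9.4, 0.2, 6.4]
opening: 0.0002
{'t': 8.4, 'tool_pos': [0.5463, -0.2243, 0.183], 'contact_force': [-9.4254, 0.1733, 6.3914], 'torque': [0.0647, 2.1557, 0.03], 'joint_velocities': [-0.001, -0.001, -0.0007, 0.0003, 0.0012, -0.0002]}
[276 234   9  23 143] [280.13986014 246.21678322]
[269 236   3  13  36] [270.02777778 241.83333333]
[273 236   3  13  33] [273.81818182 241.36363636]
[276 261   7   6  34] [279.14705882 263.32352941]
280.225 251.475 4.0 [ 0.5611 -0.2527  0.12  ] len 0.1113 lever angle 0.3296669638799987
296.975 261.975 4.3 [ 0.5948 -0.2902  0.12  ] len 0.1509 lever angle 0.5703180292574088
282.475 237.725 4.775 [ 0.569  -0.2036  0.12  ] len 0.0619 lever angle 0.40812097091738236
8.55 [-10.53246917   0.38213824   6.11216295]
```

View pics/side11.png

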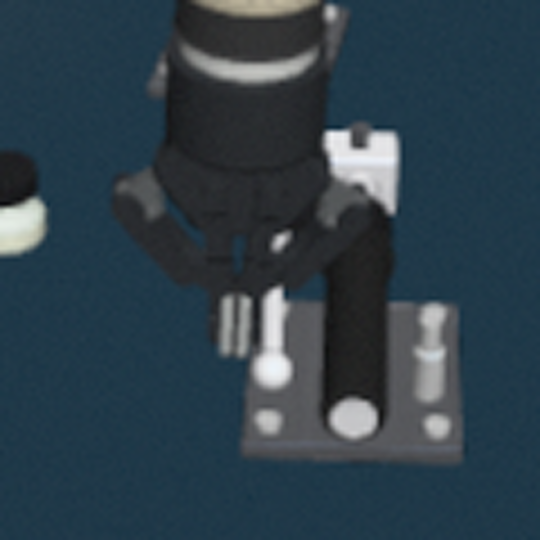

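View pics/side11f.png

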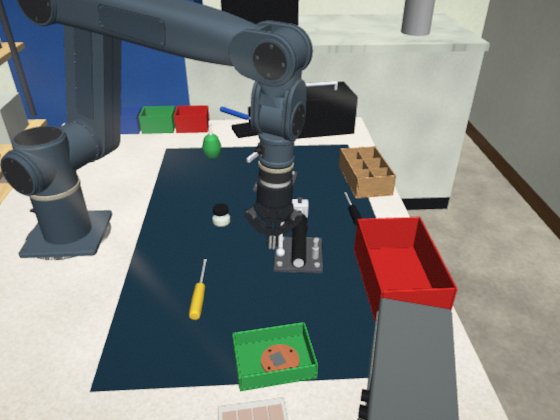

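The lever is held at its stop with the ball at (280, 252), where it ended the first stroke. The gap to the grip is visible, and the jar, yellow driver, tray, blower and gauge look unmoved. Handing in.

```bash
python3 -c "
from bench import *
print(finish_job());s=state();print(s['t'],s['contact_force'])"
```

```text
the job is handed in; nothing more can be done
None
the job is handed in; nothing more can be done
```

I pressed the long, ball-ended brake lever to its stop with the backs of the closed fingers and let it spring fully back. I then pressed it in a second time and handed the job in while holding it there. It took about 8.6 s of the 48 s allowed, and no verdict was reported.

- **First press:** the force rose to about 12 N along x (14 N in all) with the ball no longer moving. The camera put the lever angle at about 0.35 rad.
- **Return:** the ball was back at its starting pixel and the contact force had dropped to about zero.
- **Final hold:** about 10 N along x (12 N in all) with the arm at rest. The ball was at the same pixel as in the first press, an angle of about 0.36 rad against the nominal 0.34; I put the difference down to camera error.
- **Surroundings:** the pictures showed a visible gap to the grip, and the loose things I could see were in their original places. The arm partly hid the canister and the short lever at the end. The arm never went near either.
- **Not explained:** while pressing, the force reading also showed a steady upward push of 5–7 N and a small tilt of the tool. I took this to be friction and wrist give, and did not check it further.

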